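Set and lock the rotator drive wheel at its mark

TASK

Turn the green lobed drive wheel by its rim until the white mark on it faces the red pointer. Then take the blue-headed locking pin out of its black stand and put it down through the brass hole in the wheel until it is fully home, its head flat on the wheel; the socket underneath may lie a little to one side of the pointer line, so feel for it gently with the pin (a few newtons are enough, never force it), and let go. Leave the other things on the bench where they are.

Things in the scene. Friction and masses are not known exactly. Their poses are not given: they have to be found in the camera images.
- drive_base: White foot (112 x 100 x 12 mm) of a tube-rotator drive, fixed to the bench. Origin on the bench under the wheel's upright axle; z up; -x runs from the axle to the red pointer. A steel index block is clamped on it under the wheel's pointer side: top 30 mm high, 32 mm radial by 44 mm sideways. The block holds the socket for the pin (see wheel_hole).
- drive_wheel (a joint): Angle of the green wheel, rad, counter-clockwise from above positive, 0 when the mark faces the pointer. Range -3.1 to 3.1, friction 0.12 N m, stays where left. Rim radius 52 mm (inside 43), from 32 to 46 mm high. Six round lobes of that height, 22 mm wide, centred 60 mm from the axle (out to 71), at 30, 90, 150.. degrees from the mark: push one sideways with a fingertip or pinch it.
- wheel_mark (a point): White engraved line on the rim of the wheel; the point is on the rim's outer top edge, 52 mm from the axle, 46 mm high. It turns with the wheel.
- pointer_tip (a point): Inner end of the red pointer, 72 mm from the axle, 44 mm high, fixed to the foot on its -x side; its aluminium post, 18 mm wide and 44 mm high, stands 86 to 94 mm from the axle.
- wheel_hole (a point): Centre of the top of the brass hole through the wheel: 13.5 mm wide, 14 mm deep, 46 mm high, 36 mm from the axle, in line with the mark. The socket in the index block (13.5 mm wide, 16 mm deep) is also 36 mm from the axle but, clamped by hand, up to 5 mm to either side of the pointer line; this is not measured. The hub cap is 52 mm high, 32 mm wide.
- pin_stand: Black block 50 x 50 x 32 mm, fixed to the bench, with a vertical through hole 14.5 mm wide in the middle in which the locking pin is parked. Origin at the centre of its underside.
- lock_pin: Locking pin, 62 mm long, 60 g, upright. Origin at the centre of its lower end, z to the head. Steel shank 12 mm thick, 28 mm long, foot bevelled 1 mm; blue round head 20 mm wide, 34 mm high. Parked: head on the stand, origin 4 mm above the bench. In the wheel's hole but not in the socket it stands on the index block, origin 30 mm up; fully home the head is on the wheel, origin 18 mm up.
- specimen_cup: White lidded specimen cup, 49 mm wide, 55 mm high, loose bystander. Origin at the centre of its underside.
- tape_roll: Cream roll of label tape lying flat, 55 mm wide, 18 mm high, loose bystander. Origin at the centre of its underside.
- dropper_vial: Small amber dropper vial with white cap, 26 mm wide, 58 mm high, loose bystander. Origin at the centre of its underside.

How it is judged:
By the outcome, as a careful person would: the job done as asked, in the order asked, and still so for the second after the job is handed in, with the robot touching nothing.
It also fails if it takes over 72 s, if anything falls off the work surface, if the arm or the gripper's body presses on something with over 40 N, if the wrist force passes 120 N, or if a joint passes its speed limit or range.

ROBOT

A 6-joint arm with a two-finger parallel gripper is mounted at the origin on a cart in front of the work surface, level with it; the furniture and walls round the work are solid. World frame = base frame: x ahead of the robot, y to its left, z up, the work surface at z = 0. Lengths are in m, angles in rad, forces in N, time in s.
With the tool pointing down it reaches from about 0.25 to 0.775 m from the base axis. Payload 4 kg.
Tool frame: the origin (TCP) lies on the centre line of the jaws, within the pads' length; the fingertips stand 8 mm ahead of it and the grasp point (between the pads) lies 11 mm behind it; y points along the fingers, x is the direction in which the jaws open and shut, and the axes are right-handed (so a half turn about y gives the same grasp; the last joint's range is limited). The gripper opens to 94 mm and grips with 3 to 60 N. Pads are 16 mm wide; open, the fingers measure 119 mm over their backs; the gripper's body (75 mm by 177 mm) begins 78 mm behind the grasp point.
Start: joints at [1.088, 0.087, 1.371, -0, 1.684, -0.103], TCP at [0.204, 0.511, 0.214] pointing down, gripper open.
Joint ranges: [-3.1, 3.1], [-0.76, 2.03], [0.27, 2.55], [-1.08, 4.22], [0.17, 2.65], [-2.57, 2.57]. Speed limits (rad/s): [2.79, 2.79, 3.14, 3.14, 3.14, 3.14].

INTERFACE

Orientations are given as [roll, pitch, yaw] about the fixed x, y, z axes, in that order (R = Rz(yaw) Ry(pitch) Rx(roll)).
In Python, from bench import robot gives the robot as it stands.
- The arm moves only by the tool step_arm, never from a script. Its argument "commands" is a list of rows, each an object with "xyz": the shift along the world's x, y, z in m, a list of three; "twist": the turn, a rotation vector about the world's x, y, z in degrees, a list of three. In form: [{"xyz": [tx, ty, tz], "twist": [ax, ay, az]}, ...]. A call has 1 to 12 rows; each row is the pose to reach, as a shift and turn from the pose commanded when the call began; what a row does not reach only later rows make up. A row lasts 1/12 s, in which the tool goes at most 41.7 mm and 7.16 degrees, less where a joint would pass 70% of its speed; a pose out of reach is approached as far as the arm can. A call with a gripper value outside its range is refused whole. "fingers" is the closure in counts, from 0 (fully open) to 255 (shut), set as the call begins (left out, the last holds). The fingers move at their own pace and stop on an object; the grip force is fixed at half the most. Time passes only in rows, so rows that repeat a pose let the fingers close. It gives the time, the measured TCP pose, the force and the opening at its end, in the units of the state.
- robot.get_obs(): the state, without advancing time (a new reading comes with each control period).
- robot.snapshot(name): name is "side" or "top" or "wrist"; returns (picture, depth): 384x512x3 uint8, red, green, blue; 384x512 float32, m along the optical axis (not along the pixel's ray), 0 where there is no reading.
- robot.camera_info(name): a dict with "fx", "fy", "cx", "cy" (pixels), "R" (3x3) and "t" (3): a world point X has camera coordinates R X + t. Camera axes: x right, y down, z forward; pixel columns grow to the right and rows downward; lengths in m; the calibration is good to about 2 mm. A picture is of the moment at which its call begins: read the wrist's pose just before it. camera_info takes no time and is no camera call; for the wrist camera it gives the pose at the moment of the call.
- robot.close_job(): hands the job in, once; it reports no verdict.
The state is a dict: "time": time; "joint_positions": joint angles; "qvel": joint speeds; "joint_torque": joint torques, N m; "tool_pos": TCP position; "ee_rot": TCP orientation; "wrist_force": force on the tool from outside, world axes, zero at the start; "wrist_torque": the same for the moment, N m; "width": finger opening in m.
Only numpy, scipy, OpenCV 4.12 (cv2) and the standard library are available. Lean on these libraries where they do the work, as an engineer would, in place of code of your own. Each camera call takes 0.05 s, during which the arm holds its last target.

## Working session

There is one attempt and no reset: what is moved stays moved. The work goes in short steps, Python scripts to look and compute and a tool call to move; the robot and the scene stay as the last step left them, time stands still between calls to the robot, and variables do not carry over. Pictures are saved under pics/ and viewed, and the job is handed in when it is done.

Besides the shell and the picture viewer there is one more tool, called after "Call:" by a JSON object that holds its "fn" and its "kwargs". step_arm: Moves the arm, as the interface text tells. Its arguments: {"type":"object","properties":{"commands":{"type":"array"},"fingers":{"type":"number"}},"required":["commands"]}

```bash
mkdir -p pics; ls
python3 - <<'E'
from bench import robot
import cv2
o=robot.get_obs()
for k in o: print(k,o[k])
for n in ["top","side"]:
    im,d=robot.snapshot(n)
    cv2.imwrite(f"pics/{n}0.png",im[:,:,::-1])
    import numpy as np
    np.savez(f"{n}0.npz",im=im,d=d,**{k:np.array(v) for k,v in robot.camera_info(n).items()})
    print(robot.camera_info(n))
E
```

```text
pics
time 0.0
joint_positions [ 1.08789108e+00  8.79418367e-02  1.37224515e+00 -1.50435095e-05
  1.68360547e+00 -1.03130233e-01]
qvel [ 0.00074167  0.00098188 -0.00012045 -0.0001933   0.00092724  0.0018698 ]
joint_torque [-7.02397101e-04 -3.40190721e+01 -3.02420855e+01  7.16130668e-02
  3.30148847e-02 -1.72816535e-04]
tool_pos [0.20366614 0.51032537 0.21231598]
ee_rot [-1.57058473  0.00218966  1.19101987]
wrist_force [ 0.30477205 -0.58870217  0.47349219]
wrist_torque [-0.03700236 -0.02678586 -0.01889437]
width 0.09387075788052457
{'fx': 363.90260052057215, 'fy': 363.90260052057215, 'cx': 246.951843031801, 'cy': 196.8906081744712, 'R': array([[ 0.02892595, -0.99920116, -0.02757416],
       [-0.99513041, -0.02618578, -0.09502508],
       [ 0.09422712,  0.03018858, -0.99509291]]), 't': array([-0.08350623,  0.51739322,  0.97639304])}
{'fx': 374.88008618354377, 'fy': 374.88008618354377, 'cx': 253.44633345398898, 'cy': 191.22383151892015, 'R': array([[-0.98706294, -0.15820991, -0.02600732],
       [-0.03581739,  0.37569168, -0.92605231],
       [ 0.15628139, -0.9131404 , -0.376498  ]]), 't': array([0.4917853 , 0.10482046, 0.88375379])}
```

View pics/top0.png

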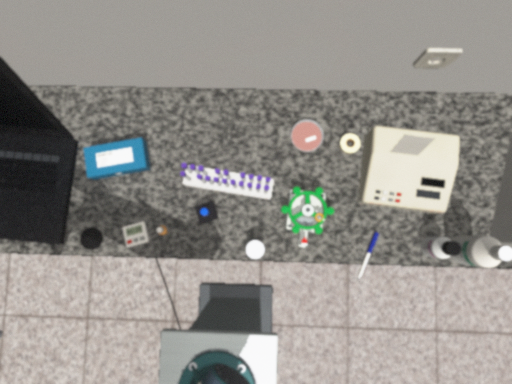

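View pics/side0.png

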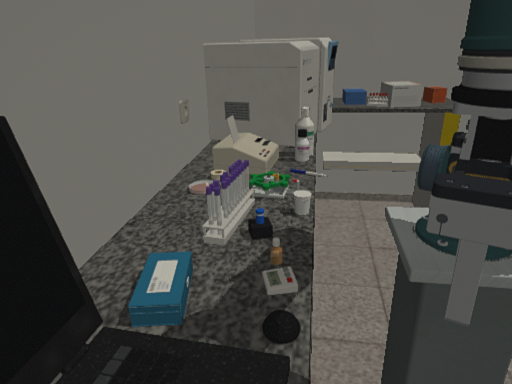

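```bash
cat > h.py <<'E'
import numpy as np,cv2
def load(n):
    z=np.load(n); return z['im'],z['d'],z
def unproj(z,u,v,d):
    c=np.array([(u-z['cx'])/z['fx']*d,(v-z['cy'])/z['fy']*d,d]); return z['R'].T@(c-z['t'])
def atz(z,u,v,h):
    r=z['R'].T@np.array([(u-z['cx'])/z['fx'],(v-z['cy'])/z['fy'],1]); o=-z['R'].T@z['t']
    return o+r*(h-o[2])/r[2]
def proj(z,X):
    c=z['R']@np.array(X)+z['t']; return z['fx']*c[0]/c[2]+z['cx'],z['fy']*c[1]/c[2]+z['cy']
E
python3 - <<'E'
from h import *
im,d,z=load('top0.npz')
c=im[170:270,180:350]; cv2.imwrite('pics/top0c.png',cv2.resize(c,None,fx=4.7,fy=4.7,interpolation=cv2.INTER_CUBIC)[:,:,::-1])
print(d[200:220:4,285:335:4].round(3))
hsv=cv2.cvtColor(im,cv2.COLOR_RGB2HSV)
g=(hsv[...,0]>45)&(hsv[...,0]<80)&(hsv[...,1]>150)
v,u=np.nonzero(g); m=(u>270)&(u<345)&(v>170)&(v<250);u=u[m];v=v[m]
print(u.mean(),v.mean(),u.min(),u.max(),v.min(),v.max(), atz(z,u.mean(),v.mean(),.046))
P=np.array([unproj(z,a,b,d[b,a]) for a,b in zip(u,v)]);print(np.median(P,0))
b=(hsv[...,0]>105)&(hsv[...,0]<125)&(hsv[...,1]>180)&(hsv[...,2]>100)
v,u=np.nonzero(b); m=(u>190)&(u<220)&(v>195)&(v<225);u=u[m];v=v[m]
print(u.mean(),v.mean(),atz(z,u.mean(),v.mean(),.066),unproj(z,u.mean(),v.mean(),np.median(d[v,u])))
r=((hsv[...,0]<8)|(hsv[...,0]>172))&(hsv[...,1]>150)
v,u=np.nonzero(r); m=(u>290)&(u<320)&(v>220)&(v<255);u=u[m];v=v[m]
print(u.mean(),v.mean(),u.min(),u.max(),v.min(),v.max(),atz(z,u.mean(),v.mean(),.044))
E
```

```text
[[1.02  1.009 0.97  1.006 1.003 0.972 0.977 1.005 1.004 0.97  1.015 1.017
  1.016]
 [1.018 0.971 1.004 1.005 1.002 0.965 0.967 1.    1.005 1.004 0.971 1.015
  1.014]
 [0.97  0.971 1.003 1.002 0.971 0.965 0.964 1.004 1.003 1.002 0.967 0.967
  1.011]
 [0.97  0.97  1.005 0.975 0.971 0.966 0.964 0.973 1.003 0.999 0.968 0.967
  1.013]
 [1.013 0.967 0.969 0.971 1.    1.002 1.    0.971 1.    0.967 0.964 1.011
  1.013]]
306.8941684665227 208.5939524838013 282 333 187 233 [ 0.49025493 -0.23053293  0.046     ]
[ 0.4898793  -0.23001697  0.04645067]
203.6590909090909 211.0681818181818 [0.47505292 0.04227231 0.066     ] [0.47504369 0.04224606 0.0661765 ]
304.1111111111111 240.22222222222223 303 306 239 241 [ 0.4062701  -0.22458291  0.044     ]
```

View pics/top0c.png

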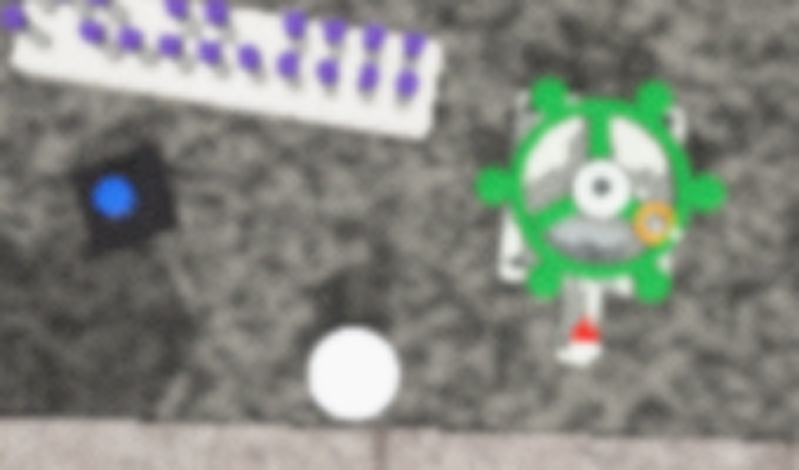

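Call:
{"fn": "step_arm", "kwargs": {"commands": [{"xyz": [0.02, -0.04, 0.03], "twist": [0, 0, 0]}, {"xyz": [0.03, -0.08, 0.05], "twist": [0, 0, 0]}, {"xyz": [0.045, -0.12, 0.07], "twist": [0, 0, 0]}, {"xyz": [0.06, -0.16, 0.08], "twist": [0, 0, 0]}, {"xyz": [0.075, -0.2, 0.08], "twist": [0, 0, 0]}, {"xyz": [0.09, -0.24, 0.08], "twist": [0, 0, 0]}, {"xyz": [0.105, -0.28, 0.08], "twist": [0, 0, 0]}, {"xyz": [0.12, -0.32, 0.08], "twist": [0, 0, 0]}, {"xyz": [0.14, -0.36, 0.08], "twist": [0, 0, 0]}, {"xyz": [0.155, -0.4, 0.08], "twist": [0, 0, 0]}, {"xyz": [0.17, -0.44, 0.08], "twist": [0, 0, 0]}, {"xyz": [0.185, -0.48, 0.08], "twist": [0, 0, 0]}]}}

```text
time: 1.1
tool_pos: [0.3772, 0.0596, 0.2933]
ee_rot: [-1.571, -0.0, 1.191]
wrist_force: [1.2, 0.0, 0.6]
width: 0.094
```

Call:
{"fn": "step_arm", "kwargs": {"commands": [{"xyz": [0.02, -0.04, 0], "twist": [0, 0, 0]}, {"xyz": [0.035, -0.08, 0], "twist": [0, 0, 0]}, {"xyz": [0.05, -0.12, 0], "twist": [0, 0, 0]}, {"xyz": [0.06, -0.16, 0], "twist": [0, 0, 0]}, {"xyz": [0.07, -0.2, 0], "twist": [0, 0, 0]}, {"xyz": [0.08, -0.24, 0], "twist": [0, 0, 0]}, {"xyz": [0.09, -0.26, 0], "twist": [0, 0, 0]}, {"xyz": [0.09, -0.26, 0], "twist": [0, 0, 0]}, {"xyz": [0.09, -0.26, 0], "twist": [0, 0, 0]}, {"xyz": [0.09, -0.26, 0], "twist": [0, 0, 0]}]}}

```text
time: 1.93
tool_pos: [0.467, -0.1979, 0.2931]
ee_rot: [-1.569, -0.001, 1.191]
wrist_force: [0.6, 0.1, 0.0]
width: 0.0943
```

```bash
cat > snap.py <<'E'
import sys
from bench import robot
from h import *
n,tag=sys.argv[1:3]
ci=robot.camera_info(n); o=robot.get_obs()
im,d=robot.snapshot(n)
np.savez(tag+'.npz',im=im,d=d,**{k:np.array(v) for k,v in ci.items()})
cv2.imwrite(f'pics/{tag}.png',im[:,:,::-1])
print(o['time'],o['tool_pos'],o['ee_rot'],o['wrist_force'],o['width'],'cam',-np.array(ci['R']).T@ci['t'])
E
python3 snap.py wrist w1
```

```text
1.9333 [ 0.46695293 -0.19785944  0.29307896] [-1.56947153e+00 -7.18007978e-04  1.19118531e+00] [0.56080174 0.07846711 0.03713333] 0.09429908111516515 cam [ 0.40587731 -0.17445216  0.46513625]
```

View pics/w1.png

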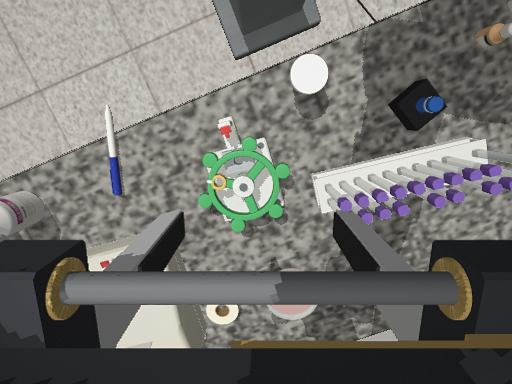

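Run:
```python
from h import *
im,d,z=load('w1.npz')
c=im[105:240,180:310]; cv2.imwrite('pics/w1c.png',cv2.resize(c,None,fx=4.4,fy=4.4,interpolation=cv2.INTER_CUBIC)[:,:,::-1])
c=im[70:140,380:450]; cv2.imwrite('pics/w1p.png',cv2.resize(c,None,fx=6,fy=6,interpolation=cv2.INTER_CUBIC)[:,:,::-1])
```

```text
(no output)
```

View pics/w1c.png

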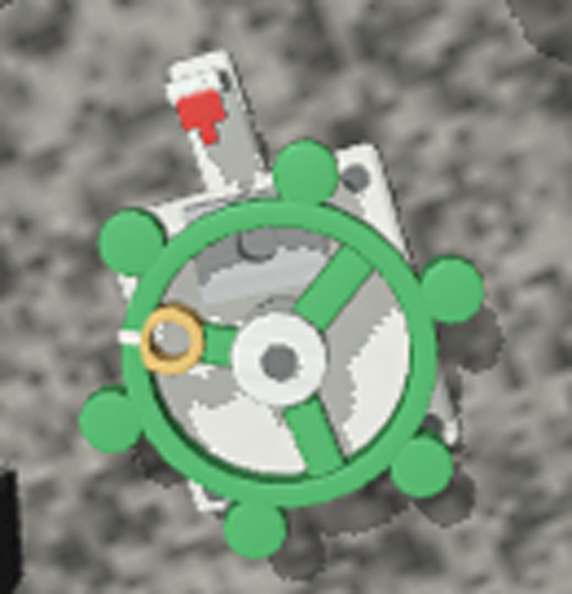

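View pics/w1p.png

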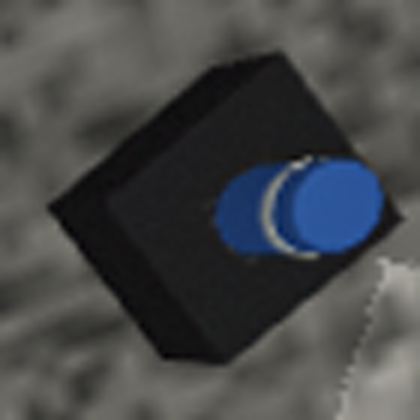

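```bash
cat > wheel.py <<'E'
from h import *
import sys
from scipy.optimize import least_squares
def fit(z,im,c0,show=True):
    """silhouette top-face fit: lobes via colour mask unprojected to z=.046; optimise centre & lobe phase"""
    hsv=cv2.cvtColor(im,cv2.COLOR_RGB2HSV)
    g=((hsv[...,0]>50)&(hsv[...,0]<85)&(hsv[...,1]>100)&(hsv[...,2]>120))
    # render-model matching: sample grid at z=.046 in world
    xs=np.arange(-.085,.0851,.001); X,Y=np.meshgrid(xs,xs,indexing='ij')
    def samp(cx,cy):
        P=np.stack([X+cx,Y+cy,np.full_like(X,.046)],-1)
        C=P@z['R'].T+z['t']; u=z['fx']*C[...,0]/C[...,2]+z['cx']; v=z['fy']*C[...,1]/C[...,2]+z['cy']
        return cv2.remap(g.astype(np.float32),u.astype(np.float32),v.astype(np.float32),cv2.INTER_LINEAR)
    r=np.hypot(X,Y); a=np.arctan2(Y,X)
    def score(p):
        S=samp(p[0],p[1]); m=np.zeros_like(X)
        m=((r<.052)&(r>.043)).astype(float)
        for k in range(6):
            t=p[2]+np.pi/6+k*np.pi/3
            m=np.maximum(m,np.clip((.011-np.hypot(X-.06*np.cos(t),Y-.06*np.sin(t)))/.001+.5,0,1))
        w=(r>.044)
        return -(np.abs(S-m)*w).sum()
    best=None
    rng=[(dx,dy,t) for dx in (-.004,0,.004) for dy in (-.004,0,.004) for t in np.arange(0,np.pi/3,np.pi/18)]
    best=max(rng,key=lambda q:score((c0[0]+q[0],c0[1]+q[1],q[2])))
    from scipy.optimize import minimize
    p0=np.array([c0[0]+best[0],c0[1]+best[1],best[2]])
    res=minimize(lambda q:-score(q*[1e-3,1e-3,2e-2]),p0/[1e-3,1e-3,2e-2],method='Nelder-Mead',options=dict(initial_simplex=[p0/[1e-3,1e-3,2e-2]+e for e in np.array([[0,0,0],[2,0,0],[0,2,0],[0,0,2]])]))
    q=res.x*[1e-3,1e-3,2e-2]
    return q,res.fun
E
python3 - <<'E'
from wheel import *
im,d,z=load('w1.npz')
q,f=fit(z,im,(.49,-.23)); print('wheel',q,'deg',np.degrees(q[2]),f)
cc=lambda u,v:(180+(u+.5)/4.4-.5,105+(v+.5)/4.4-.5)
def rel(P): 
    dd=P[:2]-q[:2]; return P[:2].round(4),np.hypot(*dd).round(4),np.degrees(np.arctan2(dd[1],dd[0])).round(2)
print('hole',rel(atz(z,*cc(172,339),.046)))
print('mark',rel(atz(z,*cc(124,337),.046)))
print('pointer tip',rel(atz(z,*cc(212,142),.044)))
print('pointer back',rel(atz(z,*cc(198,97),.044)))
print('hub',rel(atz(z,*cc(280,360),.052)))
print('socketarc',rel(atz(z,*cc(252,250),.030)))
for a in [(237,235),(248,252),(265,258),(278,250)]: print(rel(atz(z,*cc(*a),.030)))
for a in [(372,150),(455,440),(205,508),(122,290)]: print('foot?',rel(atz(z,*cc(*a),.012)))
pc=lambda u,v:(380+(u+.5)/6-.5,70+(v+.5)/6-.5)
print('pin',atz(z,*pc(339,205),.066))
for a in [(282,52),(402,217),(220,365),(110,205)]: print('stand',atz(z,*pc(*a),.032))
E
```

```text
wheel [ 0.4883863  -0.23091716 -0.00374453] deg -0.21454559850392416 405.76956266060876
hole (array([ 0.47  , -0.2607]), np.float64(0.035), np.float64(-121.66))
mark (array([ 0.4636, -0.275 ]), np.float64(0.0505), np.float64(-119.36))
pointer tip (array([ 0.4166, -0.2241]), np.float64(0.0721), np.float64(174.57))
pointer back (array([ 0.4021, -0.2227]), np.float64(0.0866), np.float64(174.56))
hub (array([ 0.4883, -0.23  ]), np.float64(0.0009), np.float64(97.02))
socketarc (array([ 0.4545, -0.2273]), np.float64(0.0341), np.float64(173.92))
(array([ 0.448, -0.23 ]), np.float64(0.0403), np.float64(178.69))
(array([ 0.4546, -0.2288]), np.float64(0.0338), np.float64(176.41))
(array([ 0.4586, -0.2243]), np.float64(0.0305), np.float64(167.52))
(array([ 0.4577, -0.2193]), np.float64(0.0328), np.float64(159.23))
foot? (array([ 0.44  , -0.1784]), np.float64(0.0714), np.float64(132.64))
foot? (array([ 0.5466, -0.1884]), np.float64(0.0721), np.float64(36.11))
foot? (array([ 0.5371, -0.2816]), np.float64(0.0703), np.float64(-46.13))
foot? (array([ 0.4527, -0.277 ]), np.float64(0.0583), np.float64(-127.77))
pin [0.47633233 0.04343606 0.066     ]
stand [0.44457547 0.05812657 0.032     ]
stand [0.49039733 0.07495835 0.032     ]
stand [0.50770012 0.02687959 0.032     ]
stand [0.4626396  0.01257316 0.032     ]
```

Run:
```python
from h import *
im,d,z=load('top0.npz')
vv,uu=np.mgrid[110:235:1,335:470:1]
P=np.array([unproj(z,a,b,d[b,a]) for a,b in zip(uu.ravel(),vv.ravel()) if d[b,a]>0])
m=P[:,2]>.06; Q=P[m]; print('box',Q.min(0),Q.max(0), Q[Q[:,1].argmax()])
for lo in (.1,.14): R=Q[Q[:,2]>lo]; print(lo,len(R),R.min(0) if len(R) else'',R.max(0) if len(R) else'')
vv,uu=np.mgrid[150:270,170:285]
P=np.array([unproj(z,a,b,d[b,a]) for a,b in zip(uu.ravel(),vv.ravel()) if d[b,a]>0])
Q=P[(P[:,2]>.08)&(P[:,0]>.5)]; print('rack',Q.min(0),Q.max(0))
Q=P[(P[:,2]>.045)&(P[:,2]<.06)&(P[:,0]<.42)]; print('cup',Q.mean(0),Q.min(0),Q.max(0))
```

```text
box [ 0.49748828 -0.6052487   0.06000382] [ 0.70893733 -0.37203081  0.19041865] [ 0.53419861 -0.37203081  0.06052101]
0.1 1334 [ 0.60108097 -0.59905858  0.10000098] [ 0.69528367 -0.38570932  0.19041865]
0.14 342 [ 0.64063766 -0.49839949  0.14015174] [ 0.65903464 -0.42875269  0.19041865]
rack [ 0.52811736 -0.12528539  0.08017475] [0.59125136 0.09513017 0.14193875]
cup [ 0.38054135 -0.0931838   0.05623289] [ 0.35639408 -0.1163786   0.05243462] [ 0.40349605 -0.06895037  0.05991372]
```

Call:
{"fn": "step_arm", "kwargs": {"commands": [{"xyz": [0.025, -0.022, -0.02], "twist": [0, 0, -4]}, {"xyz": [0.05, -0.044, -0.05], "twist": [0, 0, -8.45]}, {"xyz": [0.075, -0.0638, -0.08], "twist": [0, 0, -8.45]}, {"xyz": [0.075, -0.0638, -0.11], "twist": [0, 0, -8.45]}, {"xyz": [0.075, -0.0638, -0.14], "twist": [0, 0, -8.45]}, {"xyz": [0.075, -0.0638, -0.17], "twist": [0, 0, -8.45]}, {"xyz": [0.075, -0.0638, -0.19], "twist": [0, 0, -8.45]}, {"xyz": [0.075, -0.0638, -0.2], "twist": [0, 0, -8.45]}, {"xyz": [0.075, -0.0638, -0.2], "twist": [0, 0, -8.45]}, {"xyz": [0.075, -0.0638, -0.2], "twist": [0, 0, -8.45]}], "fingers": 119}}

```text
time: 2.82
tool_pos: [0.5426, -0.2614, 0.0946]
ee_rot: [-1.572, -0.0, 1.045]
wrist_force: [-0.1, 0.6, 0.5]
width: 0.05
```

```bash
python3 snap.py wrist w2
```

```text
2.8167 [ 0.54263116 -0.2614405   0.09455774] [-1.57186543e+00 -1.51794144e-04  1.04485835e+00] [-0.0962404   0.55029523  0.46589405] 0.04996657129419507 cam [ 0.4854934  -0.22901691  0.26644294]
```

View pics/w2.png

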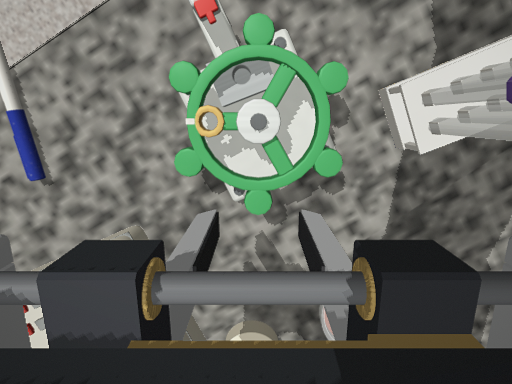

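Run:
```python
from wheel import *
im,d,z=load('w2.npz')
q,f=fit(z,im,(.4884,-.2305)); print('wheel',q,'deg',np.degrees(q[2]),f)
c=im[0:140,170:340]; cv2.imwrite('pics/w2c.png',cv2.resize(c,None,fx=4.7,fy=4.2,interpolation=cv2.INTER_CUBIC)[:,:,::-1])
hsv=cv2.cvtColor(im,cv2.COLOR_RGB2HSV)
r=((hsv[...,0]<8)|(hsv[...,0]>172))&(hsv[...,1]>150); v,u=np.nonzero(r); m=(u>180)&(u<240)&(v<40); u=u[m];v=v[m]
for k in range(v.min(),v.max()+1): print(k,u[v==k].min(),u[v==k].max(),end='; ')
a=P=atz(z,u[v==v.max()].mean(),v.max()+.5,.044); print(a, np.hypot(*(a[:2]-q[:2])),np.degrees(np.arctan2(*(a[:2]-q[:2])[::-1])))
```

```text
wheel [ 0.48896072 -0.23140327 -0.00363727] deg -0.20839994387106478 399.34508896680654
0 200 214; 1 197 214; 2 195 215; 3 194 215; 4 194 216; 5 194 216; 6 195 217; 7 195 217; 8 196 217; 9 196 217; 10 196 216; 11 197 214; 12 197 212; 13 198 212; 14 198 213; 15 199 213; 16 199 213; 17 200 214; 18 208 214; 19 208 214; 20 209 215; 21 209 215; 22 210 213; 23 210 211; [ 0.41722525 -0.22676876  0.044     ] 0.07188502187671898 176.3035118790123
```

View pics/w2c.png

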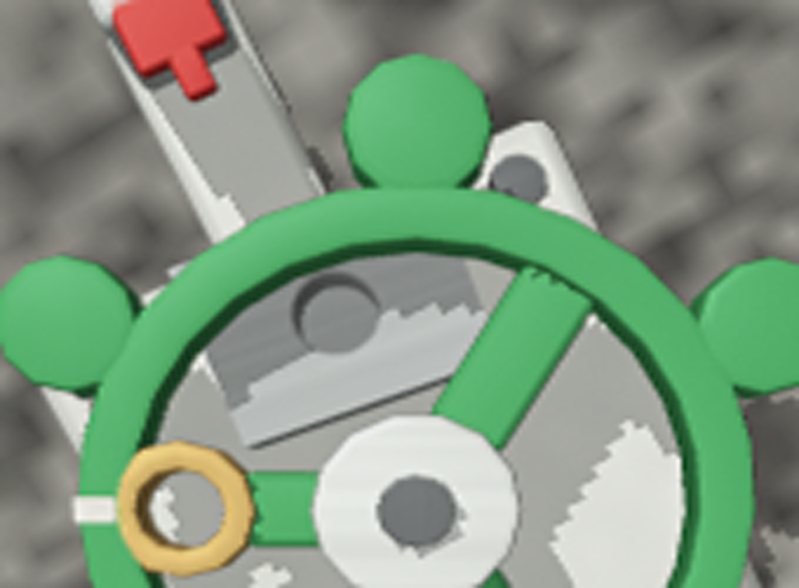

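Run:
```python
from h import *
im,d,z=load('w2.npz')
q=np.array([.48896,-.2314])
def rel(P):
    dd=P[:2]-q; return P[:2].round(4),np.hypot(*dd).round(4),np.degrees(np.arctan2(dd[1],dd[0])).round(2)
cc=lambda u,v:(170+(u+.5)/4.7-.5,(v+.5)/4.2-.5)
print('sock',rel(atz(z,*cc(338,313),.030)))
for a in [(293,315),(384,313),(338,272),(338,355)]: print(rel(atz(z,*cc(*a),.030)))
print('hole',rel(atz(z,*cc(186,508),.046)),'tip',rel(atz(z,*cc(200,93),.044)),'back',rel(atz(z,*cc(170,30),.044)))
print('mark',rel(atz(z,*cc(85,508),.046)),'hub',rel(atz(z,*cc(416,512),.052)))
for k in [(95,3),(240,448)]: pass
# block inner edge
print('blk',rel(atz(z,*cc(250,440),.030)),rel(atz(z,*cc(452,376),.030)))
```

```text
sock (array([ 0.4535, -0.225 ]), np.float64(0.036), np.float64(169.7))
(array([ 0.4502, -0.2313]), np.float64(0.0387), np.float64(179.85))
(array([ 0.4572, -0.2187]), np.float64(0.0342), np.float64(158.16))
(array([ 0.4477, -0.2215]), np.float64(0.0424), np.float64(166.47))
(array([ 0.4596, -0.2286]), np.float64(0.0295), np.float64(174.53))
hole (array([ 0.4711, -0.2615]), np.float64(0.035), np.float64(-120.79)) tip (array([ 0.4169, -0.2252]), np.float64(0.0723), np.float64(175.11)) back (array([ 0.407 , -0.2241]), np.float64(0.0822), np.float64(174.89))
mark (array([ 0.4633, -0.2748]), np.float64(0.0504), np.float64(-120.58)) hub (array([ 0.4892, -0.2313]), np.float64(0.0002), np.float64(19.3))
blk (array([ 0.465 , -0.2484]), np.float64(0.0294), np.float64(-144.59)) (array([ 0.4718, -0.2146]), np.float64(0.024), np.float64(135.63))
```

Call:
{"fn": "step_arm", "kwargs": {"commands": [{"xyz": [0, -0.0005, -0.02], "twist": [0, 0, 0]}, {"xyz": [0, -0.0005, -0.04], "twist": [0, 0, 0]}, {"xyz": [0, -0.0005, -0.055], "twist": [0, 0, 0]}, {"xyz": [0, -0.0005, -0.058], "twist": [0, 0, 0]}, {"xyz": [0, -0.0005, -0.058], "twist": [0, 0, 0]}]}}

```text
time: 3.28
tool_pos: [0.5425, -0.2628, 0.0363]
ee_rot: [-1.572, -0.0, 1.044]
wrist_force: [0.0, -0.9, -0.1]
width: 0.0498
```

Call:
{"fn": "step_arm", "kwargs": {"commands": [{"xyz": [0, 0, 0], "twist": [0, 0, 0]}, {"xyz": [0, 0, 0], "twist": [0, 0, 0]}, {"xyz": [0, 0, 0], "twist": [0, 0, 0]}, {"xyz": [0, 0, 0], "twist": [0, 0, 0]}, {"xyz": [0, 0, 0], "twist": [0, 0, 0]}, {"xyz": [0, 0, 0], "twist": [0, 0, 0]}], "fingers": 255}}

```text
time: 3.78
tool_pos: [0.543, -0.2628, 0.0365]
ee_rot: [-1.573, -0.001, 1.044]
wrist_force: [0.1, 0.3, 1.5]
width: 0.0211
```

Run:
```python
import numpy as np
v=np.array([.0537,-.0313])
for a in list(range(5,61,5)):
    t=-np.radians(a);R=np.array([[np.cos(t),-np.sin(t)],[np.sin(t),np.cos(t)]])
    print(a,(R@v-v).round(4))
```

```text
5 [-0.0029 -0.0046]
10 [-0.0063 -0.0088]
15 [-0.0099 -0.0128]
20 [-0.0139 -0.0165]
25 [-0.0183 -0.0198]
30 [-0.0228 -0.0227]
35 [-0.0277 -0.0251]
40 [-0.0327 -0.0272]
45 [-0.0379 -0.0288]
50 [-0.0432 -0.03  ]
55 [-0.0485 -0.0306]
60 [-0.054  -0.0309]
```

Call:
{"fn": "step_arm", "kwargs": {"commands": [{"xyz": [-0.0029, -0.0046, 0], "twist": [0, 0, -5]}, {"xyz": [-0.0063, -0.0088, 0], "twist": [0, 0, -10]}, {"xyz": [-0.0099, -0.0128, 0], "twist": [0, 0, -15]}, {"xyz": [-0.0139, -0.0165, 0], "twist": [0, 0, -20]}, {"xyz": [-0.0183, -0.0198, 0], "twist": [0, 0, -25]}, {"xyz": [-0.0228, -0.0227, 0], "twist": [0, 0, -30]}]}}

```text
time: 4.28
tool_pos: [0.5197, -0.2856, 0.0365]
ee_rot: [-1.572, -0.001, 0.516]
wrist_force: [-1.2, 0.2, 4.2]
width: 0.0211
```

Call:
{"fn": "step_arm", "kwargs": {"commands": [{"xyz": [-0.0049, -0.0024, 0], "twist": [0, 0, -5]}, {"xyz": [-0.0099, -0.0045, 0], "twist": [0, 0, -10]}, {"xyz": [-0.0151, -0.0061, 0], "twist": [0, 0, -15]}, {"xyz": [-0.0204, -0.0073, 0], "twist": [0, 0, -20]}, {"xyz": [-0.0257, -0.0079, 0], "twist": [0, 0, -25]}, {"xyz": [-0.0312, -0.0082, 0], "twist": [0, 0, -30]}, {"xyz": [-0.0363, -0.0079, 0], "twist": [0, 0, -34.7]}, {"xyz": [-0.0363, -0.0079, 0], "twist": [0, 0, -34.7]}, {"xyz": [-0.0363, -0.0079, 0], "twist": [0, 0, -34.7]}]}}

```text
time: 5.03
tool_pos: [0.4826, -0.2936, 0.0365]
ee_rot: [-1.572, 0.001, -0.084]
wrist_force: [-3.5, 0.8, 6.9]
width: 0.0211
```

```bash
python3 snap.py wrist w3
python3 - <<'E'
from wheel import *
im,d,z=load('w3.npz')
q,f=fit(z,im,(.4888,-.231)); print('wheel',q,'deg',np.degrees(q[2]),f)
E
```

```text
5.0333 [ 0.48263902 -0.29360924  0.03647045] [-1.57150192e+00  5.57506721e-04 -8.36172807e-02] [-3.493078    0.75320704  6.85220935] 0.02111373979077199 cam [ 0.48894748 -0.22821032  0.20839585]
wheel [ 0.48842798 -0.23106464 -0.0853884 ] deg -4.892394875357582 667.2620154307601
```

View pics/w3.png

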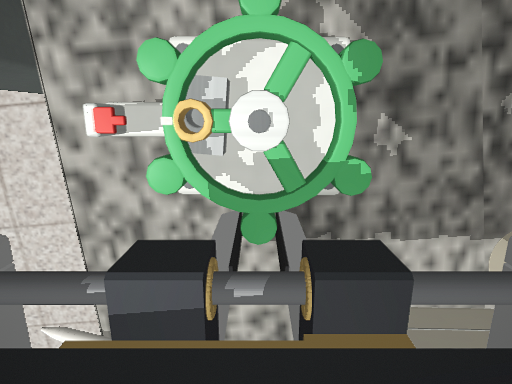

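Call:
{"fn": "step_arm", "kwargs": {"commands": [{"xyz": [0, 0, 0], "twist": [0, 0, 0]}, {"xyz": [0, 0, 0], "twist": [0, 0, 0]}, {"xyz": [0, 0, 0], "twist": [0, 0, 0]}, {"xyz": [0, 0, 0.01], "twist": [0, 0, 0]}, {"xyz": [0, 0, 0.04], "twist": [0, 0, 0]}, {"xyz": [0, 0, 0.07], "twist": [0, 0, 0]}, {"xyz": [0, 0, 0.1], "twist": [0, 0, 0]}, {"xyz": [0, 0, 0.13], "twist": [0, 0, 0]}, {"xyz": [0, 0.02, 0.15], "twist": [0, 0, 7]}, {"xyz": [0, 0.04, 0.16], "twist": [0, 0, 14]}, {"xyz": [0, 0.06, 0.17], "twist": [0, 0, 21]}, {"xyz": [0, 0.07, 0.17], "twist": [0, 0, 28]}], "fingers": 119}}

```text
time: 6.08
tool_pos: [0.4843, -0.2221, 0.2093]
ee_rot: [-1.575, -0.004, 0.411]
wrist_force: [0.4, 0.5, -1.1]
width: 0.0501
```

Call:
{"fn": "step_arm", "kwargs": {"commands": [{"xyz": [0, 0.03, 0], "twist": [0, 0, 7]}, {"xyz": [0, 0.06, 0], "twist": [0, 0, 14]}, {"xyz": [0, 0.09, 0], "twist": [0, 0, 21]}, {"xyz": [0, 0.12, 0], "twist": [0, 0, 28]}, {"xyz": [0, 0.15, 0], "twist": [0, 0, 35]}, {"xyz": [0, 0.18, 0], "twist": [0, 0, 42]}, {"xyz": [-0.002, 0.21, 0], "twist": [0, 0, 49]}, {"xyz": [-0.006, 0.24, 0], "twist": [0, 0, 56]}, {"xyz": [-0.006, 0.26, -0.02], "twist": [0, 0, 60.3]}, {"xyz": [-0.006, 0.266, -0.05], "twist": [0, 0, 60.3]}, {"xyz": [-0.006, 0.266, -0.05], "twist": [0, 0, 60.3]}, {"xyz": [-0.006, 0.266, -0.05], "twist": [0, 0, 60.3]}]}}

```text
time: 7.08
tool_pos: [0.4759, 0.0429, 0.1545]
ee_rot: [-1.567, 0.001, 1.457]
wrist_force: [-0.1, -0.2, -0.2]
width: 0.0501
```

```bash
python3 snap.py wrist w4;  python3 snap.py top t4
```

```text
7.0833 [0.47587691 0.04290522 0.15446758] [-1.56702580e+00  6.21527522e-04  1.45653468e+00] [-0.08197235 -0.1935576  -0.17015962] 0.0500759599603201 cam [0.41100117 0.04947093 0.32667951]
7.1333 [0.47717625 0.04238697 0.15617969] [-1.57070761e+00  3.12314806e-04  1.45546417e+00] [1.01787153 0.22490005 0.38493463] 0.04999604344985634 cam [ 0.42528652 -0.0993671   1.0184645 ]
```

View pics/w4.png

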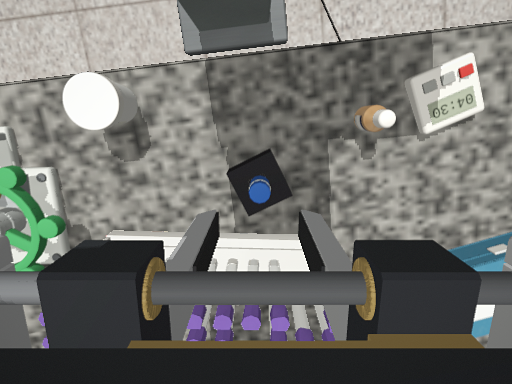

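View pics/t4.png

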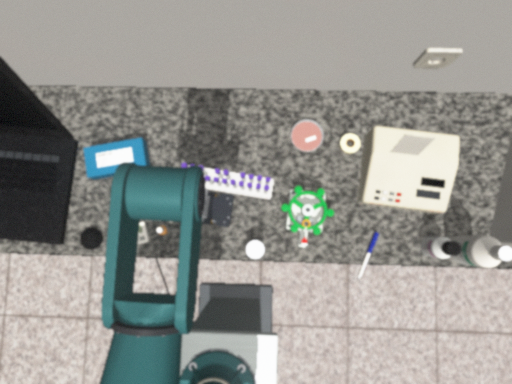

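Run:
```python
from h import *
im,d,z=load('w4.npz')
hsv=cv2.cvtColor(im,cv2.COLOR_RGB2HSV)
c=im[140:225,215:305]; cv2.imwrite('pics/w4c.png',cv2.resize(c,None,fx=6,fy=6,interpolation=cv2.INTER_CUBIC)[:,:,::-1])
b=(hsv[...,0]>100)&(hsv[...,0]<125)&(hsv[...,1]>140)
v,u=np.nonzero(b); m=(u>240)&(u<285)&(v>165)&(v<215);u=u[m];v=v[m]
P=np.array([unproj(z,a,bb,d[bb,a]) for a,bb in zip(u,v)]); t=abs(P[:,2]-.066)<.003
print(len(P),t.sum(),np.median(P[t],0),P[t].min(0),P[t].max(0),(P[t].min(0)+P[t].max(0))/2)
print(u[t].mean(),v[t].mean(),atz(z,u[t].mean(),v[t].mean(),.066))
```

```text
433 353 [0.47592252 0.04281285 0.06661722] [0.46634585 0.03340153 0.06362046] [0.48586088 0.05223469 0.06830265] [0.47610336 0.04281811 0.06596155]
259.40509915014167 191.46458923512748 [0.47589729 0.04285134 0.066     ]
```

View pics/w4c.png

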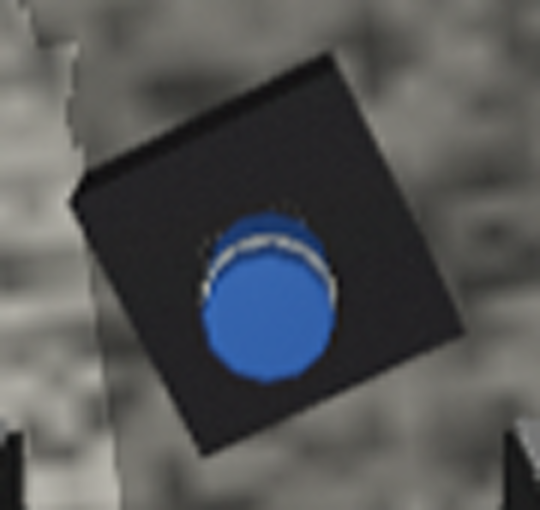

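Call:
{"fn": "step_arm", "kwargs": {"commands": [{"xyz": [-0.0005, 0, -0.03], "twist": [0, 0, 0]}, {"xyz": [-0.0005, 0, -0.06], "twist": [0, 0, 0]}, {"xyz": [-0.0005, 0, -0.085], "twist": [0, 0, 0]}, {"xyz": [-0.0005, 0, -0.1], "twist": [0, 0, 0]}, {"xyz": [-0.0005, 0, -0.107], "twist": [0, 0, 0]}, {"xyz": [-0.0005, 0, -0.107], "twist": [0, 0, 0]}, {"xyz": [-0.0005, 0, -0.107], "twist": [0, 0, 0]}]}}

```text
time: 7.77
tool_pos: [0.478, 0.0421, 0.0502]
ee_rot: [-1.573, -0.0, 1.454]
wrist_force: [0.4, -0.6, -0.7]
width: 0.0499
```

Call:
{"fn": "step_arm", "kwargs": {"commands": [{"xyz": [0, 0, 0], "twist": [0, 0, 0]}, {"xyz": [0, 0, 0], "twist": [0, 0, 0]}, {"xyz": [0, 0, 0], "twist": [0, 0, 0]}, {"xyz": [0, 0, 0], "twist": [0, 0, 0]}, {"xyz": [0, 0, 0], "twist": [0, 0, 0]}, {"xyz": [0, 0, 0], "twist": [0, 0, 0]}], "fingers": 255}}

```text
time: 8.27
tool_pos: [0.4769, 0.0428, 0.049]
ee_rot: [-1.572, -0.0, 1.456]
wrist_force: [0.2, 0.4, 1.9]
width: 0.0194
```

Call:
{"fn": "step_arm", "kwargs": {"commands": [{"xyz": [0, 0, 0.01], "twist": [0, 0, 0]}, {"xyz": [0, 0, 0.025], "twist": [0, 0, 0]}, {"xyz": [0, 0, 0.045], "twist": [0, 0, 0]}, {"xyz": [0, 0, 0.065], "twist": [0, 0, 0]}, {"xyz": [0, 0, 0.085], "twist": [0, 0, 0]}, {"xyz": [0, -0.01, 0.1], "twist": [0, 0, 0]}, {"xyz": [-0.003, -0.035, 0.105], "twist": [0, 0, 0]}, {"xyz": [-0.006, -0.065, 0.105], "twist": [0, 0, 0]}, {"xyz": [-0.009, -0.095, 0.105], "twist": [0, 0, 0]}, {"xyz": [-0.012, -0.125, 0.105], "twist": [0, 0, 0]}, {"xyz": [-0.015, -0.155, 0.105], "twist": [0, 0, 0]}, {"xyz": [-0.018, -0.185, 0.105], "twist": [0, 0, 0]}]}}

```text
time: 9.27
tool_pos: [0.4581, -0.1436, 0.154]
ee_rot: [-1.571, 0.0, 1.456]
wrist_force: [-0.0, 0.8, -1.5]
width: 0.0187
```

Call:
{"fn": "step_arm", "kwargs": {"commands": [{"xyz": [-0.003, -0.03, 0], "twist": [0, 0, 0]}, {"xyz": [-0.006, -0.06, -0.01], "twist": [0, 0, 0]}, {"xyz": [-0.006, -0.08, -0.02], "twist": [0, 0, 0]}, {"xyz": [-0.006, -0.086, -0.02], "twist": [0, 0, 0]}, {"xyz": [-0.006, -0.086, -0.02], "twist": [0, 0, 0]}, {"xyz": [-0.006, -0.086, -0.02], "twist": [0, 0, 0]}]}}

```text
time: 9.77
tool_pos: [0.4527, -0.2278, 0.134]
ee_rot: [-1.571, -0.001, 1.455]
wrist_force: [0.2, 0.7, -1.0]
width: 0.0195
```

```bash
python3 snap.py wrist w5;  python3 snap.py side s5
```

```text
9.7667 [ 0.45268611 -0.22777869  0.1339579 ] [-1.57077705e+00 -9.50480117e-04  1.45521082e+00] [ 0.20409171  0.714699   -1.02349522] 0.019512407258336095 cam [ 0.38715689 -0.22134129  0.30592642]
9.8167 [ 0.45293772 -0.22745327  0.1342267 ] [-1.57140279e+00 -5.00392160e-04  1.45619822e+00] [-0.69096914  0.39850875 -1.02539745] 0.01940959230194116 cam [0.35106317 0.84541642 0.44259077]
```

View pics/w5.png

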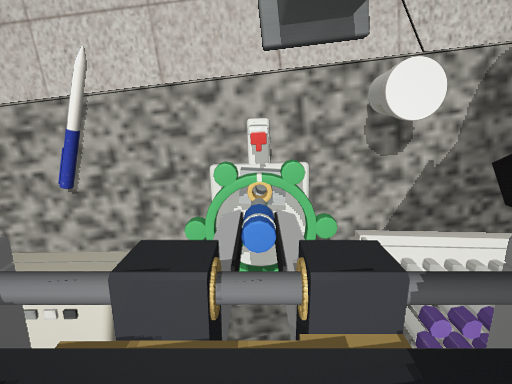

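View pics/s5.png

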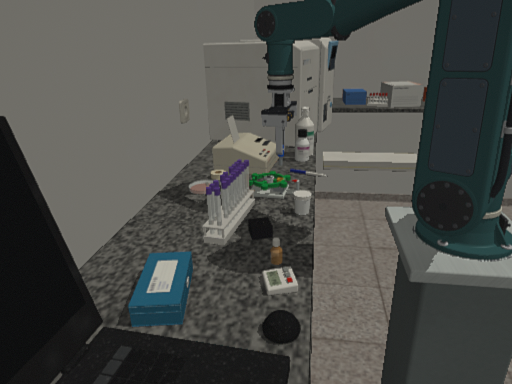

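Run:
```python
from h import *
im,d,z=load('w5.npz')
c=im[120:265,190:330]; cv2.imwrite('pics/w5c.png',cv2.resize(c,None,fx=4,fy=4,interpolation=cv2.INTER_CUBIC)[:,:,::-1])
```

```text
(no output)
```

View pics/w5c.png

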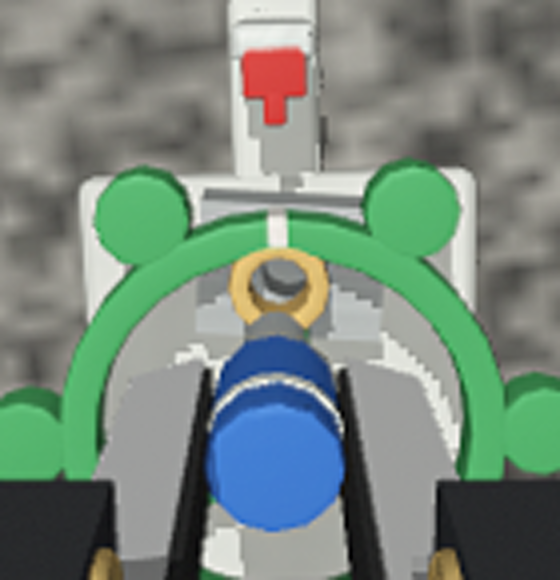

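Run:
```python
from h import *
im,d,z=load('w5.npz')
cc=lambda u,v:(190+(u+.5)/4-.5,120+(v+.5)/4-.5)
print('hole',atz(z,*cc(279,290),.046)); print('mark',atz(z,*cc(278,213),.046)); print('ptr',atz(z,*cc(276,124),.044))
print('head',atz(z,*cc(276,462),.151))
print('depth head',d[230:245:5,250:268:4])
for h in(.089,.1):
  print('shank',h,atz(z,*cc(247,330),h),atz(z,*cc(306,330),h))
hsv=cv2.cvtColor(im,cv2.COLOR_RGB2HSV)
b=(hsv[...,0]>100)&(hsv[...,0]<125)&(hsv[...,1]>140)
v,u=np.nonzero(b); m=(u>235)&(u<285)&(v>195)&(v<265);u=u[m];v=v[m]
P=np.array([unproj(z,a,bb,d[bb,a]) for a,bb in zip(u,v)]); zt=np.median(P[v>228,2]); t=abs(P[:,2]-zt)<.003
print(zt,t.sum(),P[t].min(0),P[t].max(0),(P[t].min(0)+P[t].max(0))/2)
# grey shank pixels via depth
for vv in range(195,216,2):
  row=[(uu,unproj(z,uu,vv,d[vv,uu])) for uu in range(244,275)]
  s=[(uu,p) for uu,p in row if .07<p[2]<.13]
  if s: print(vv,s[0][0],s[-1][0],s[0][1].round(4),s[-1][1].round(4))
```

```text
hole [ 0.45354607 -0.22785864  0.046     ]
mark [ 0.4361276  -0.22607886  0.046     ]
ptr [ 0.41684237 -0.22429141  0.044     ]
head [ 0.45102199 -0.22843424  0.151     ]
depth head [[0.16409317 0.16443746 0.1655591  0.16464086 0.16393992]
 [0.16336544 0.16558309 0.16441338 0.16439965 0.16485168]
 [0.16597521 0.16532412 0.16573215 0.1647713  0.16579515]]
shank 0.089 [ 0.44958678 -0.23364734  0.089     ] [ 0.4508656  -0.22262124  0.089     ]
shank 0.1 [ 0.44642106 -0.23302332  0.1       ] [ 0.44763503 -0.22255634  0.1       ]
0.15152769286772347 921 [ 0.44182273 -0.23839149  0.14856405] [ 0.46129981 -0.21889092  0.15336436] [ 0.45156127 -0.22864121  0.1509642 ]
199 254 263 [ 0.4467 -0.2313  0.0916] [ 0.4474 -0.2246  0.0916]
201 252 265 [ 0.4476 -0.2329  0.0931] [ 0.4495 -0.2234  0.0904]
203 252 266 [ 0.4479 -0.2328  0.0974] [ 0.4512 -0.2228  0.0901]
205 251 266 [ 0.4494 -0.2337  0.0969] [ 0.4501 -0.2229  0.0989]
207 249 268 [ 0.4441 -0.2339  0.1187] [ 0.4452 -0.2216  0.1198]
209 247 270 [ 0.4446 -0.2352  0.121 ] [ 0.4468 -0.2204  0.1195]
211 246 272 [ 0.4453 -0.2359  0.1228] [ 0.4477 -0.2193  0.1214]
213 245 274 [ 0.446  -0.2365  0.1245] [ 0.4471 -0.2183  0.1277]
215 244 274 [ 0.4489 -0.2378  0.1195] [ 0.448  -0.2184  0.1287]
```

Call:
{"fn": "step_arm", "kwargs": {"commands": [{"xyz": [0.001, 0.0005, -0.015], "twist": [0, 0, 0]}, {"xyz": [0.001, 0.0005, -0.03], "twist": [0, 0, 0]}, {"xyz": [0.001, 0.0005, -0.038], "twist": [0, 0, 0]}, {"xyz": [0.001, 0.0005, -0.04], "twist": [0, 0, 0]}, {"xyz": [0.001, 0.0005, -0.04], "twist": [0, 0, 0]}, {"xyz": [0.001, 0.0005, -0.04], "twist": [0, 0, 0]}]}}

```text
time: 10.37
tool_pos: [0.4541, -0.2276, 0.0943]
ee_rot: [-1.572, 0.0, 1.456]
wrist_force: [-0.4, 0.6, -0.7]
width: 0.0193
```

```bash
python3 snap.py wrist w6
python3 - <<'E'
from h import *
im,d,z=load('w6.npz')
c=im[150:270,190:330]; cv2.imwrite('pics/w6c.png',cv2.resize(c,None,fx=5,fy=5,interpolation=cv2.INTER_CUBIC)[:,:,::-1])
E
```

```text
10.3667 [ 0.45410892 -0.22761941  0.09430495] [-1.57185848e+00  4.02301134e-04  1.45615914e+00] [-0.44226292  0.58574008 -0.68454946] 0.01931979643860203 cam [ 0.3883977  -0.22099199  0.26620835]
```

View pics/w6c.png

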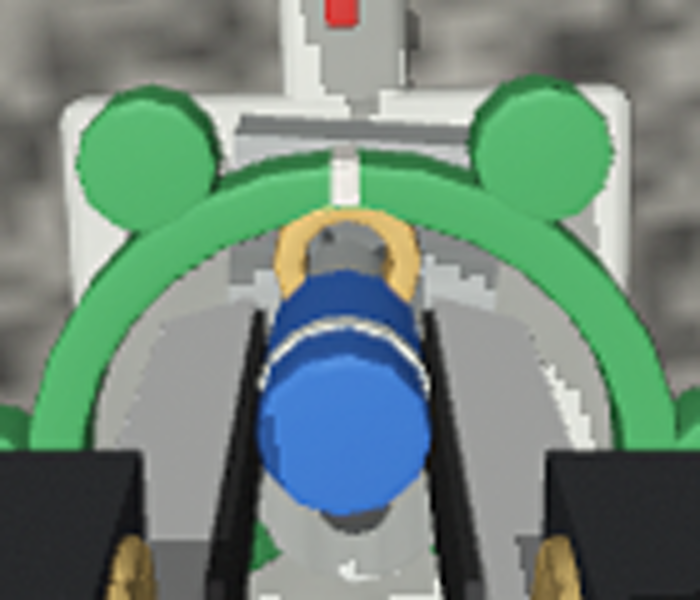

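Call:
{"fn": "step_arm", "kwargs": {"commands": [{"xyz": [0, 0, -0.002], "twist": [0, 0, 0]}, {"xyz": [0, 0, -0.004], "twist": [0, 0, 0]}, {"xyz": [0, 0, -0.006], "twist": [0, 0, 0]}, {"xyz": [0, 0, -0.006], "twist": [0, 0, 0]}]}}

```text
time: 10.75
tool_pos: [0.4534, -0.2278, 0.0871]
ee_rot: [-1.57, -0.0, 1.455]
wrist_force: [-0.2, 0.2, -0.9]
width: 0.0194
```

Call:
{"fn": "step_arm", "kwargs": {"commands": [{"xyz": [0, 0, -0.002], "twist": [0, 0, 0]}, {"xyz": [0, 0, -0.004], "twist": [0, 0, 0]}, {"xyz": [0, 0, -0.006], "twist": [0, 0, 0]}, {"xyz": [0, 0, -0.006], "twist": [0, 0, 0]}]}}

```text
time: 11.08
tool_pos: [0.4533, -0.2276, 0.0808]
ee_rot: [-1.57, -0.001, 1.455]
wrist_force: [-0.2, -0.3, -0.3]
width: 0.0193
```

Call:
{"fn": "step_arm", "kwargs": {"commands": [{"xyz": [0, 0, -0.001], "twist": [0, 0, 0]}, {"xyz": [0, 0, -0.002], "twist": [0, 0, 0]}, {"xyz": [0, 0, -0.002], "twist": [0, 0, 0]}, {"xyz": [0, 0, -0.002], "twist": [0, 0, 0]}]}}

```text
time: 11.42
tool_pos: [0.4536, -0.2278, 0.0795]
ee_rot: [-1.571, -0.0, 1.455]
wrist_force: [0.2, 0.4, -0.9]
width: 0.0193
```

Call:
{"fn": "step_arm", "kwargs": {"commands": [{"xyz": [0, 0, -0.0005], "twist": [0, 0, 0]}, {"xyz": [0, 0, -0.001], "twist": [0, 0, 0]}, {"xyz": [0, 0, -0.001], "twist": [0, 0, 0]}]}}

```text
time: 11.67
tool_pos: [0.4536, -0.2278, 0.0784]
ee_rot: [-1.571, -0.0, 1.455]
wrist_force: [-0.3, 0.6, -0.1]
width: 0.0191
```

Call:
{"fn": "step_arm", "kwargs": {"commands": [{"xyz": [0, 0, -0.0005], "twist": [0, 0, 0]}, {"xyz": [0, 0, -0.001], "twist": [0, 0, 0]}, {"xyz": [0, 0, -0.001], "twist": [0, 0, 0]}]}}

```text
time: 11.92
tool_pos: [0.4535, -0.2278, 0.0774]
ee_rot: [-1.571, -0.0, 1.455]
wrist_force: [-0.7, -0.2, -0.5]
width: 0.0193
```

Call:
{"fn": "step_arm", "kwargs": {"commands": [{"xyz": [0, 0, -0.0005], "twist": [0, 0, 0]}, {"xyz": [0, 0, -0.001], "twist": [0, 0, 0]}, {"xyz": [0, 0, -0.001], "twist": [0, 0, 0]}]}}

```text
time: 12.17
tool_pos: [0.4535, -0.2278, 0.0763]
ee_rot: [-1.571, -0.0, 1.455]
wrist_force: [-0.1, -0.0, -0.5]
width: 0.0191
```

Call:
{"fn": "step_arm", "kwargs": {"commands": [{"xyz": [0, 0, -0.0005], "twist": [0, 0, 0]}, {"xyz": [0, 0, -0.001], "twist": [0, 0, 0]}, {"xyz": [0, 0, -0.001], "twist": [0, 0, 0]}]}}

```text
time: 12.42
tool_pos: [0.4536, -0.2278, 0.0754]
ee_rot: [-1.571, -0.0, 1.455]
wrist_force: [-0.0, 0.5, -0.4]
width: 0.0191
```

Call:
{"fn": "step_arm", "kwargs": {"commands": [{"xyz": [0, 0, -0.0005], "twist": [0, 0, 0]}, {"xyz": [0, 0, -0.001], "twist": [0, 0, 0]}, {"xyz": [0, 0, -0.001], "twist": [0, 0, 0]}]}}

```text
time: 12.67
tool_pos: [0.4538, -0.2279, 0.075]
ee_rot: [-1.571, 0.0, 1.455]
wrist_force: [-0.6, -0.3, 2.0]
width: 0.0195
```

Call:
{"fn": "step_arm", "kwargs": {"commands": [{"xyz": [0, 0, -0.0005], "twist": [0, 0, 0]}, {"xyz": [0, 0, -0.001], "twist": [0, 0, 0]}, {"xyz": [0, 0, -0.001], "twist": [0, 0, 0]}]}}

```text
time: 12.92
tool_pos: [0.454, -0.2279, 0.0748]
ee_rot: [-1.572, 0.0, 1.456]
wrist_force: [-2.0, 0.9, 6.5]
width: 0.0194
```

Call:
{"fn": "step_arm", "kwargs": {"commands": [{"xyz": [0, 0, 0.0005], "twist": [0, 0, 0]}, {"xyz": [0, 0.0004, 0.0005], "twist": [0, 0, 0]}, {"xyz": [0, 0.0008, 0.0005], "twist": [0, 0, 0]}, {"xyz": [0, 0.0012, 0.0005], "twist": [0, 0, 0]}, {"xyz": [0, 0.0016, 0.0005], "twist": [0, 0, 0]}, {"xyz": [0, 0.0016, 0.0005], "twist": [0, 0, 0]}]}}

```text
time: 13.42
tool_pos: [0.4539, -0.2275, 0.0748]
ee_rot: [-1.572, 0.003, 1.455]
wrist_force: [-1.0, -1.4, 5.7]
width: 0.0194
```

Call:
{"fn": "step_arm", "kwargs": {"commands": [{"xyz": [0, 0.0004, 0], "twist": [0, 0, 0]}, {"xyz": [0, 0.0008, 0], "twist": [0, 0, 0]}, {"xyz": [0, 0.0012, 0], "twist": [0, 0, 0]}, {"xyz": [0, 0.0012, 0], "twist": [0, 0, 0]}]}}

```text
time: 13.75
tool_pos: [0.4541, -0.2259, 0.0746]
ee_rot: [-1.572, 0.002, 1.455]
wrist_force: [-0.1, -3.4, 3.9]
width: 0.0194
```

Call:
{"fn": "step_arm", "kwargs": {"commands": [{"xyz": [0.0002, 0.0004, 0], "twist": [0, 0, 0]}, {"xyz": [0.0002, 0.0008, 0], "twist": [0, 0, 0]}, {"xyz": [0.0003, 0.0012, 0], "twist": [0, 0, 0]}, {"xyz": [0.0003, 0.0012, 0], "twist": [0, 0, 0]}]}}

```text
time: 14.08
tool_pos: [0.454, -0.2236, 0.0734]
ee_rot: [-1.571, -0.0, 1.455]
wrist_force: [0.5, -3.9, 0.2]
width: 0.0191
```

Call:
{"fn": "step_arm", "kwargs": {"commands": [{"xyz": [0, 0, -0.001], "twist": [0, 0, 0]}, {"xyz": [0, 0, -0.002], "twist": [0, 0, 0]}, {"xyz": [0, 0, -0.002], "twist": [0, 0, 0]}]}}

```text
time: 14.33
tool_pos: [0.4536, -0.2235, 0.0714]
ee_rot: [-1.57, -0.001, 1.455]
wrist_force: [-0.2, -2.8, -0.9]
width: 0.0194
```

Call:
{"fn": "step_arm", "kwargs": {"commands": [{"xyz": [0, -0.0003, -0.001], "twist": [0, 0, 0]}, {"xyz": [0, -0.0003, -0.002], "twist": [0, 0, 0]}, {"xyz": [0, -0.0003, -0.003], "twist": [0, 0, 0]}, {"xyz": [0, -0.0003, -0.004], "twist": [0, 0, 0]}, {"xyz": [0, -0.0003, -0.004], "twist": [0, 0, 0]}]}}

```text
time: 14.75
tool_pos: [0.4536, -0.2237, 0.0674]
ee_rot: [-1.57, -0.001, 1.455]
wrist_force: [1.0, -1.4, -1.1]
width: 0.0194
```

Call:
{"fn": "step_arm", "kwargs": {"commands": [{"xyz": [0, 0, -0.001], "twist": [0, 0, 0]}, {"xyz": [0, 0, -0.002], "twist": [0, 0, 0]}, {"xyz": [0, 0, -0.003], "twist": [0, 0, 0]}, {"xyz": [0, 0, -0.003], "twist": [0, 0, 0]}]}}

```text
time: 15.08
tool_pos: [0.4537, -0.2237, 0.0645]
ee_rot: [-1.57, -0.001, 1.455]
wrist_force: [1.1, -1.1, -1.8]
width: 0.019
```

Call:
{"fn": "step_arm", "kwargs": {"commands": [{"xyz": [0, 0, -0.0005], "twist": [0, 0, 0]}, {"xyz": [0, 0, -0.001], "twist": [0, 0, 0]}, {"xyz": [0, 0, -0.001], "twist": [0, 0, 0]}]}}

```text
time: 15.33
tool_pos: [0.4538, -0.2238, 0.0637]
ee_rot: [-1.57, -0.001, 1.455]
wrist_force: [-0.6, 0.0, -1.6]
width: 0.0194
```

Call:
{"fn": "step_arm", "kwargs": {"commands": [{"xyz": [0, 0, -0.0005], "twist": [0, 0, 0]}, {"xyz": [0, 0, -0.001], "twist": [0, 0, 0]}, {"xyz": [0, 0, -0.001], "twist": [0, 0, 0]}]}}

```text
time: 15.58
tool_pos: [0.4539, -0.2238, 0.0631]
ee_rot: [-1.571, -0.001, 1.455]
wrist_force: [-0.3, 0.5, 0.2]
width: 0.0192
```

Call:
{"fn": "step_arm", "kwargs": {"commands": [{"xyz": [0, 0, -0.0005], "twist": [0, 0, 0]}, {"xyz": [0, 0, -0.001], "twist": [0, 0, 0]}, {"xyz": [0, 0, -0.001], "twist": [0, 0, 0]}]}}

```text
time: 15.83
tool_pos: [0.454, -0.2239, 0.063]
ee_rot: [-1.571, -0.0, 1.456]
wrist_force: [-2.8, 2.2, 5.9]
width: 0.0192
```

Call:
{"fn": "step_arm", "kwargs": {"commands": [{"xyz": [0, 0, 0.0005], "twist": [0, 0, 0]}, {"xyz": [0, 0, 0.0005], "twist": [0, 0, 0]}, {"xyz": [0, 0, 0.0005], "twist": [0, 0, 0]}, {"xyz": [0, 0, 0.0005], "twist": [0, 0, 0]}, {"xyz": [0, 0, 0.005], "twist": [0, 0, 0]}, {"xyz": [0, 0, 0.02], "twist": [0, 0, 0]}, {"xyz": [0, 0, 0.04], "twist": [0, 0, 0]}, {"xyz": [0, 0, 0.06], "twist": [0, 0, 0]}, {"xyz": [0, 0, 0.08], "twist": [0, 0, 0]}, {"xyz": [0, 0, 0.1], "twist": [0, 0, 0]}, {"xyz": [0, 0, 0.1], "twist": [0, 0, 0]}], "fingers": 119}}

```text
time: 16.75
tool_pos: [0.4561, -0.2256, 0.1671]
ee_rot: [-1.579, 0.004, 1.455]
wrist_force: [0.7, -0.4, 0.9]
width: 0.05
```

```bash
python3 snap.py wrist w7
python3 - <<'E'
from h import *
im,d,z=load('w7.npz')
c=im[130:270,180:340]; cv2.imwrite('pics/w7c.png',cv2.resize(c,None,fx=4.2,fy=4.2,interpolation=cv2.INTER_CUBIC)[:,:,::-1])
hsv=cv2.cvtColor(im,cv2.COLOR_RGB2HSV)
b=(hsv[...,0]>100)&(hsv[...,0]<125)&(hsv[...,1]>140)
v,u=np.nonzero(b); m=(u>225)&(u<295)&(v>150)&(v<265);u=u[m];v=v[m]
P=np.array([unproj(z,a,bb,d[bb,a]) for a,bb in zip(u,v)]); zt=np.percentile(P[:,2],70); t=abs(P[:,2]-zt)<.003
print(zt,np.median(P[t],0),(P[t].min(0)+P[t].max(0))/2)
hsvg=(hsv[...,0]>50)&(hsv[...,0]<85)&(hsv[...,1]>100)&(hsv[...,2]>120); v,u=np.nonzero(hsvg); print('wheel z',np.median([unproj(z,a,bb,d[bb,a])[2] for a,bb in zip(u,v)]))
E
```

```text
16.75 [ 0.45612148 -0.22555683  0.16707176] [-1.57903302  0.00396732  1.45541751] [ 0.67075794 -0.39544358  0.87284288] 0.05002981663362326 cam [ 0.38929041 -0.21813592  0.33847028]
0.08083392069006184 [ 0.45227013 -0.22480487  0.08056045] [ 0.45262923 -0.22459895  0.08007128]
wheel z 0.04634766068155106
```

View pics/w7c.png

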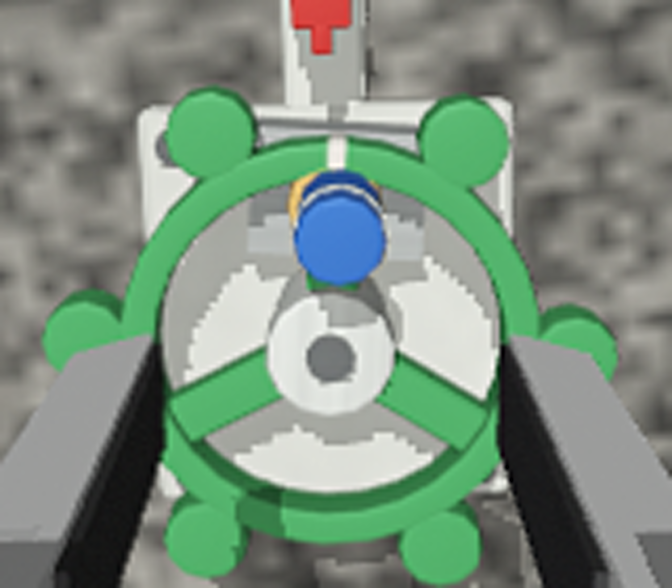

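```bash
python3 snap.py top t7; python3 snap.py side s7
python3 - <<'E'
from h import *
im,d,z=load('t7.npz'); i0,d0,z0=load('top0.npz')
vv,uu=np.mgrid[225:270,235:275]
for D,Z in((d0,z0),(d,z)):
  P=np.array([unproj(Z,a,b,D[b,a]) for a,b in zip(uu.ravel(),vv.ravel())]); Q=P[(P[:,2]>.045)&(P[:,2]<.065)]; print('cup',len(Q),Q.mean(0) if len(Q) else '')
a,b=load('side0.npz')[0],load('s7.npz')[0]
for n,(r0,r1,c0,c1) in dict(vial=(235,270,265,290),cup=(185,220,288,318),tape=(165,185,205,230)).items(): print(n,np.abs(a[r0:r1,c0:c1].astype(int)-b[r0:r1,c0:c1]).mean())
E
```

```text
16.8 [ 0.45527934 -0.22501986  0.16457016] [-1.57593457  0.00244737  1.45541946] [ 0.15773418  0.1282109  -1.04936207] 0.05021490084735127 cam [ 0.42528652 -0.0993671   1.0184645 ]
16.85 [ 0.45430615 -0.22437777  0.16251377] [-1.57249302e+00  6.99867713e-04  1.45540180e+00] [-0.779411    0.58790711 -0.22852498] 0.050380079951172343 cam [0.35106317 0.84541642 0.44259077]
cup 275 [ 0.38047111 -0.09316258  0.05626297]
cup 277 [ 0.38050341 -0.09325792  0.05615644]
vial 2.5672380952380953
cup 1.3444444444444446
tape 2.354
```

View pics/s7.png

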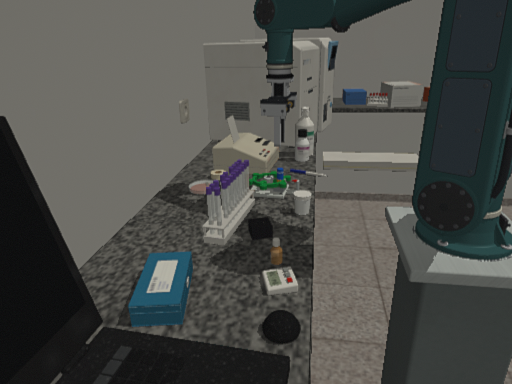

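The side view shows the pin head standing on the wheel at about (281,173). The gripper is clear above it, the stand at (260,228) is empty, and the cup, vial and tape are where they were. I'm handing the job in.

```bash
python3 -c "
from bench import robot
print(robot.close_job())"
```

```text
the job is handed in; nothing more can be done
None
```

The locking pin is fully home in the wheel and released, and the job is handed in at about 17 s of the 72 s allowed.

- **Wheel:** I pinched one lobe and turned the wheel about 65° clockwise. Before release, the wrist image put the mark at 175.1° against 175.0° for the pointer.
- **Pin:** I took the pin from the stand and lowered it through the brass hole onto the index block, with 6.5 N at contact. I then moved it gently sideways, with forces up to about 6 N. It dropped into the socket about 3 to 4 mm to the +y side, which agrees with the offset I had seen in the camera image. I lowered it until it seated at about 6 N, then let go and backed off 100 mm.

**Last checks:**
- The pin head's top measures about 80 mm up, as it should when fully home, and it stands over the socket.
- The gripper is open and touching nothing.
- The cup moved less than 0.2 mm. The vial and the tape look unchanged in the side picture.
- Because the socket is off to one side, the locked wheel now sits about 5° clockwise of the pointer line.
- No check failed. The measured tool position varied by 1 to 2 mm between readings, so I judged contact by force and change of height.

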